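# Coating-thickness reading on a sloping sample tile

## Robot

A 6-joint arm with a two-finger parallel gripper is mounted at the origin on a cart in front of the work surface, level with it; the furniture and walls round the work are solid. World frame = base frame: x ahead of the robot, y to its left, z up, the work surface at z = 0. Lengths are in m, angles in rad, forces in N, time in s.
With the tool pointing down it reaches from about 0.25 to 0.725 m from the base axis. Payload 4 kg.
Tool frame: the origin (TCP) lies midway between the tips of the shut fingers; the grasp point (between the pads) lies 19 mm behind it; z points along the fingers, y is the line along which they close (so a half turn about z gives the same grasp; the last joint's range is limited). The gripper opens to 85 mm and grips with 20 to 120 N. Pads are 22 mm wide; open, the fingers measure 114 mm over their backs; the gripper's body (76 mm by 85 mm) begins 54 mm behind the grasp point. The pads swing forward as they close: fully open they stand 13 mm farther back than shut.
Start: joints at [1.33, 0.241, 0.005, 1.335, 0, 1.571], TCP at [0.119, 0.486, 0.231] pointing down, gripper open.
Joint ranges: [-2.72, 2.72], [-1.05, 1.87], [-1.09, 1.28], [-1.99, 2.15], [-1.42, 1.44], [-3.14, 3.14]. Speed limits (rad/s): [2.79, 2.79, 3.14, 3.14, 3.14, 3.14].

## Interface

Orientations are given as a unit quaternion [x, y, z, w].
In Python, from workcell import bot gives the robot as it stands.
- The arm moves only by the tool move_arm, never from a script. Its argument "motion" is a list of rows, each an object of numbers: "x", "y", "z": the shift along the tool's x, y, z in cm; "yaw": the turn about the tool's z in degrees. A call has 1 to 20 rows; each row is the pose to reach, as a shift and turn from the pose commanded when the call began, along the tool's axes at that moment; what a row does not reach only later rows make up. A row lasts 1/8 s, in which the tool goes at most 62.5 mm and 10.7 degrees, less where a joint would pass 70% of its speed; a pose out of reach is approached as far as the arm can. A call with a gripper value outside its range is refused whole. "gripper" is the opening, from -1 (shut) to 1 (fully open), set as the call begins (left out, the last holds). The fingers move at their own pace and stop on an object; the grip force is fixed at half the most. Time passes only in rows, so rows that repeat a pose let the fingers close. It gives the time, the measured TCP pose, the force, the opening and the grip force at its end, in the units of the state.
- bot.get_obs(): the state, without advancing time (a new reading comes with each control period).
- bot.camera(name): name is "scene" or "top"; returns the picture (480x640x3 uint8, blue, green, red); there is no depth.
- bot.camera_model(name): a dict with "K" (3x3 intrinsics, pixels), "world_from_camera" (4x4, takes a point from camera to world coordinates). Camera axes: x right, y down, z forward; pixel columns grow to the right and rows downward; lengths in m; the calibration is good to about 2 mm. A picture is of the moment at which its call begins. camera_model takes no time and is no camera call.
- bot.job_done(): hands the job in; it is judged then, once.
Trained networks look in the newest picture that a camera, given by its name, has taken for a name from the list of things; names that differ only in an ending like _2 or _b are one class to them, and where a whole thing is asked for, a point or a joint stands for the part that bears it (a point fixed in the world has none). Each returns a list of dicts, best first, with "score" (0 to 1); they miss things now and then, are a little off and sometimes report something else, mostly with a low value. They report only what shows in the picture. A call takes as long as a camera call. They do not tell look-alikes from the thing itself.
- bot.cut_out(camera, name): "mask" (480x640 bool, what is visible of it) and "centre" ([row, column] in pixels, amid what is visible of it).
The state is a dict: "clock": time; "joint_pos": joint angles; "joint_vel": joint speeds; "tau": joint torques, N m; "eef_pos": TCP position; "tool_rot": TCP orientation; "ft_force": force on the tool from outside, world axes, zero at the start; "ft_torque": the same for the moment, N m; "grip_width": finger opening in m; "grasp_force": force on a finger pad.
Only numpy, scipy, OpenCV 4.12 (cv2) and the standard library are available. Lean on these libraries where they do the work, as an engineer would, in place of code of your own. Each camera call takes 0.05 s, during which the arm holds its last target. There are 200 camera calls.

## Task

Take a coating-thickness reading: swing the clear cover of the sloping sample station gently up and over by its blue tab until it rests back on its stop, then lift the black probe with the orange collar out of its stand and set its spring-loaded brass tip inside the red ring on the yellow tile. Hold the probe square to the tile's sloping face (not plumb), with the tip lightly pressed in to about half of its 12 mm spring travel and never rammed. The job finishes while you are still gripping the probe there, cover still open; leave the other things on the worktop where they are.

Things in the scene. Friction and masses are not known exactly. Their poses are not given: they have to be found in the camera images.
- station: White fixed sample station, about 124 (x) x 134 (y) mm, whose deck slopes up away from the robot side: the deck and all on it are tilted by 0.26 rad (15 deg) about the station's y axis. Origin under its centre on the worktop; x points to its high hinged edge, y along the hinge, z up. Deck face 61 mm up in the middle.
- tile: Yellow square sample tile, 38 x 38 x 4 mm, fixed on a 54 x 50 mm aluminium carriage; tile and carriage slide together along the hinge direction; the slide is stiff (4 N) and the tile stands up to 22 mm either side of the station's middle. Origin 12 mm below the centre of its upper face; z is the normal of that sloping face.
- spot (a point): Centre of the red ring (16 mm inner diameter, printed flat) on the tile's upper face; z is the outward normal of the face, leaning about 15 deg from vertical towards the low, robot side of the station; y along the hinge.
- cover (a joint): Angle of the clear cover with its black frame: 0 shut flat on the deck's rim, 2.09 rad fully open on its stop (then leaning 15 deg back past vertical). It starts shut or slightly ajar. The stiff hinge (0.12 N m) holds it wherever it is left; the cover weighs 90 g.
- cover_hinge (a point): Middle of the cover's hinge line, at the high far edge of the station; its y axis lies along the hinge.
- cover_tab (a point): Middle of the free part of the blue tab on the cover's free edge: 22 mm wide (along the hinge, y), 7 mm thick, free for 16 mm towards the tab's end and 21 mm towards the cover's frame; 135 mm from the hinge. It turns with the cover (x points to the hinge, z out of the cover's upper face). It can be pinched from above across its width all the way and turns between the fingers.
- stand: Grey fixed block 56 x 56 x 78 mm with a 17 mm vertical hole, on a dark foot 96 x 76 x 8 mm; holds the probe upright. Origin under its centre.
- probe: The cordless probe, 155 mm long, 0.1 kg: brass tip, 14 mm steel shaft, orange collar (28 mm across, 70 to 78 mm from the tip) that rests on the stand's top, black round handle 24 mm across from 78 to 152 mm. Origin at the end of the relaxed tip, z up along its axis to the handle. It must be raised at least 75 mm to clear the stand.
- probe_grip (a point): Centre of the probe's black handle, where it is best gripped, on its axis 115 mm above the end of the relaxed tip; axes as the probe's.
- plunger (a joint): How far the spring-loaded tip is pressed into the probe: 0 relaxed, 0.012 m at the end of its travel. The spring gives 1.0 N when it starts to move and 4.0 N at the end (2.5 N half-way); beyond that the tip is rigid.
- tip (a point): End of the round-nosed brass tip (8 mm across) of the probe; moves with the plunger.
- dropper_b: Bystander: white dropper bottle with a green cap, 29 mm across, 78 mm tall; origin under its centre
- dropper_c: Bystander: white dropper bottle with a red cap, 33 mm across, 88 mm tall; origin under its centre
- cuvette_case: Bystander: dark flat case, 57 x 105 x 27 mm, shut; origin under its centre
- tape_roll: Bystander: roll of tan tape lying flat, 98 mm across, 25 mm high; origin under its centre
- stapler: Bystander: dark stapler, 130 x 36 x 48 mm; origin under its centre
- rubber_bulb: Bystander: red rubber pipette bulb, 53 mm across, 83 mm tall; origin under its centre
- calculator: Bystander: dark pocket calculator lying flat, 135 x 72 x 15 mm; origin under its centre
Mind the look-alikes: they are no part of the job. What is shaped like the stand but green is not meant.

How it is judged:
By the outcome, as a careful person would: the job done as asked, in the order asked, and still so for the second after the job is handed in, while the arm keeps its last pose, push and grip.
It also fails if it takes over 56 s, if anything falls off the work surface, if the arm or the gripper's body presses on something with over 40 N, if the wrist force passes 120 N, or if a joint passes its speed limit or range.

## Working session

There is one attempt and no reset: what is moved stays moved. The work goes in short steps, Python scripts to look and compute and a tool call to move; the robot and the scene stay as the last step left them, time stands still between calls to the robot, and variables do not carry over. Pictures are saved under pics/ and viewed, at most 12 in all, crops included, and the job is handed in when it is done.

Besides the shell and the picture viewer there is one more tool, called after "Request:" as a command line: name --argument value ..., lists and objects as JSON in quotes. move_arm: Moves the arm, as the interface text tells. Its arguments: {"type":"object","properties":{"motion":{"type":"array"},"gripper":{"type":"number"}},"required":["motion"]}

```bash
mkdir -p pics; ls
python3 - <<'E'
from workcell import bot
import cv2,numpy as np
for c in("scene","top"):
    im=bot.camera(c); cv2.imwrite(f"pics/{c}0.png",im)
    m=bot.camera_model(c); print(c,np.round(m["K"],1).tolist(),np.round(m["world_from_camera"],4).tolist())
    for n in("station","tile","cover","cover_tab","stand","probe"):
        print(n,[(round(d["score"],2),np.round(d["centre"]).tolist(),int(d["mask"].sum())) for d in bot.cut_out(c,n)][:3])
o=bot.get_obs();print(o)
E
```

```text
pics
scene [[557.6, 0.0, 321.0], [0.0, 557.6, 239.3], [0.0, 0.0, 1.0]] [[0.7166, -0.4848, 0.5015, -0.1604], [-0.6975, -0.4936, 0.5195, -0.8115], [-0.0043, -0.7221, -0.6918, 1.0747], [0.0, 0.0, 0.0, 1.0]]
station [(0.6, [297.0, 280.0], 964), (0.59, [215.0, 259.0], 2712), (0.39, [174.0, 268.0], 237)]
tile [(0.68, [211.0, 259.0], 2728), (0.58, [216.0, 339.0], 284)]
cover [(0.56, [203.0, 258.0], 1460)]
cover_tab [(0.65, [202.0, 259.0], 1415)]
stand [(0.95, [338.0, 336.0], 1670), (0.7, [251.0, 326.0], 1221)]
probe [(0.86, [259.0, 362.0], 316)]
top [[486.6, 0.0, 326.8], [0.0, 486.6, 239.3], [0.0, 0.0, 1.0]] [[0.0104, -0.9824, 0.1864, 0.2888], [-0.9998, -0.007, 0.0192, -0.0863], [-0.0176, -0.1866, -0.9823, 1.3906], [0.0, 0.0, 0.0, 1.0]]
station []
tile [(0.37, [218.0, 482.0], 542), (0.16, [241.0, 249.0], 2645)]
cover [(0.62, [242.0, 245.0], 2046)]
cover_tab []
stand [(0.91, [234.0, 330.0], 877), (0.8, [289.0, 405.0], 863), (0.61, [246.0, 380.0], 725)]
probe [(0.67, [231.0, 384.0], 101)]
{'clock': 0.7, 'joint_pos': array([ 1.33003131e+00,  2.40578132e-01,  5.00674660e-03,  1.33519312e+00,
       -2.60416087e-06,  1.57080189e+00]), 'joint_vel': array([-0.00042648,  0.00040139,  0.00115559, -0.0015853 , -0.00056311,
        0.00024422]), 'tau': array([-4.40710946e-04, -3.72077572e+01,  2.52641970e+01,  8.58791846e-04,
       -2.26472107e-04,  1.20537436e-06]), 'eef_pos': array([0.11922496, 0.48558333, 0.23131998]), 'tool_rot': array([1.20094716e-01, 9.92762438e-01, 1.56372749e-05, 3.20312887e-06]), 'ft_force': array([0.77993014, 0.91449196, 0.56464612]), 'ft_torque': array([ 0.00641368, -0.00321266,  0.01974686]), 'grasp_force': 0.0, 'grip_width': 0.08519121808305395}
```

View pics/scene0.png

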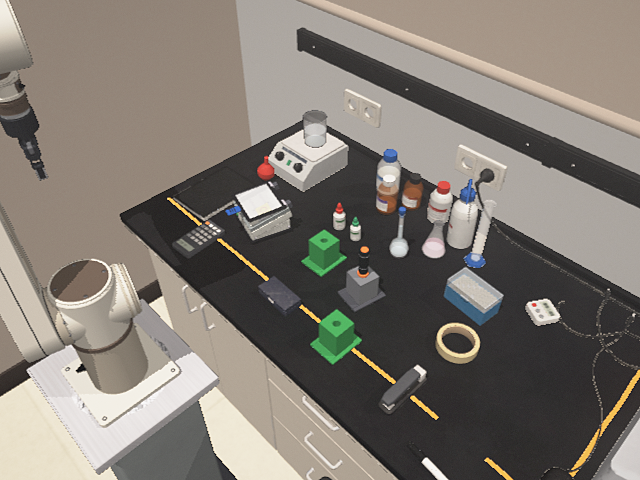

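View pics/top0.png

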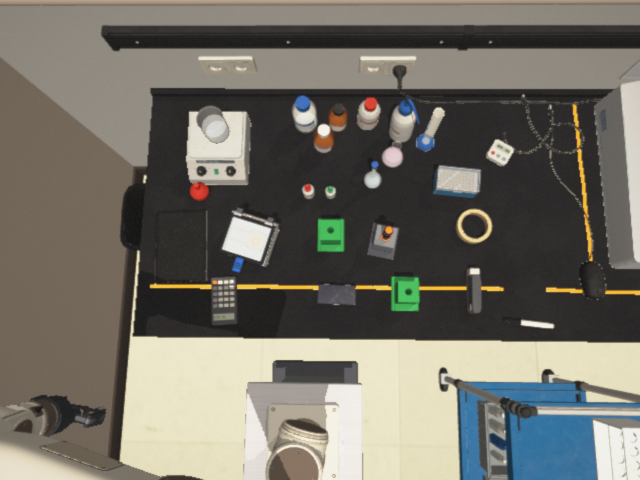

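The scene view shows the station at about (262,212) with its blue tab at (233,210), the probe in the grey stand at (362,280), and green look-alike stands at (324,252) and (337,335). In the top view the station is at (250,237), the tab at (238,265), the grey stand at (383,240) and the green ones at (331,235) and (405,293). Only the grey stand holds the orange-collared probe, so that is the one meant. An enlarged crop will confirm it.

Run:
```python
import cv2,numpy as np
s=cv2.imread("pics/scene0.png");t=cv2.imread("pics/top0.png")
def c(im,x,y,w=80,h=60): return cv2.resize(im[y:y+h,x:x+w],(400,300),interpolation=cv2.INTER_CUBIC)
cv2.imwrite("pics/crop1.png",np.vstack([np.hstack([c(s,220,178),c(t,210,212)]),np.hstack([c(s,325,246),c(t,345,210)])]))
```

```text
(no output)
```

View pics/crop1.png

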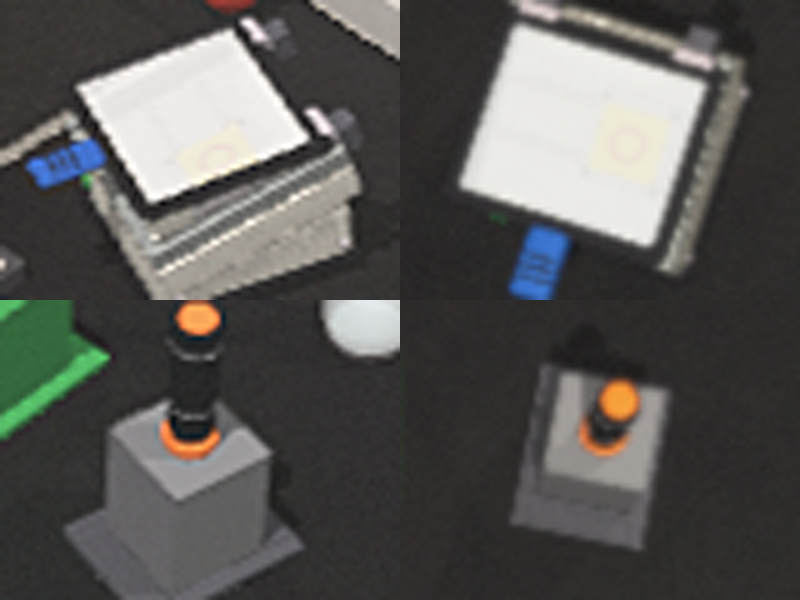

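The crop shows the grey stand with the black, orange-collared probe: cap at scene (364.6,250), collar at (363,273). The station has its tab at scene (233.4,210.6) / top (238.2,264.4), and the ring shows through the cover at scene (263.4,209.4) / top (255.6,241).

```bash
cat > h.py <<'E'
from workcell import bot
import numpy as np, cv2
from scipy.spatial.transform import Rotation as R
M={c:bot.camera_model(c) for c in("scene","top")}
def P(c):
    T=np.linalg.inv(M[c]["world_from_camera"]); return M[c]["K"]@T[:3]
def tri(s,t):
    X=cv2.triangulatePoints(P("scene"),P("top"),np.array(s,float).reshape(2,1),np.array(t,float).reshape(2,1))[:,0]; X=X[:3]/X[3]
    e=[]
    for c,u in(("scene",s),("top",t)):
        p=P(c)@np.r_[X,1]; e.append(np.round(p[:2]/p[2]-u,1))
    return X,e
def proj(c,X):
    p=P(c)@np.r_[X,1]; return p[:2]/p[2]
def atz(c,u,z):
    W=np.array(M[c]["world_from_camera"]); d=W[:3,:3]@np.linalg.solve(M[c]["K"],[u[0],u[1],1]); return W[:3,3]+d*(z-W[2,3])/d[2]
E
python3 - <<'E'
from h import *
def sc(x,y,x0,y0,ox=0,oy=0): return [(x-ox)/5+x0,(y-oy)/5+y0]
S=lambda x,y:sc(x,y,220,178); T=lambda x,y:sc(x,y,210,212,400,0)
S2=lambda x,y:sc(x,y,325,246,0,300); T2=lambda x,y:sc(x,y,345,210,400,300)
np.set_printoptions(precision=4,suppress=True)
for n,a,b in(("tab",S(67,163),T(541,262)),("ring",S(217,157),T(628,145)),
 ("glassLL",S(77,88),T(460,185)) ,("x",S(77,88),T(520,22)),
 ("g_lowR",S(155,204),T(655,247)),("g_highL",S(233,28),T(520,22)),("g_highR",S(308,140),T(708,85)),("g_lowL",S(77,88),T(460,185)),
 ("cap",S2(198,319),T2(619,400)),("collar",S2(190,437),T2(604,440)),
 ("blk1",S2(182,500),T2(543,475)),("blk2",S2(272,454),T2(643,490)),("blkfarR",S2(196,398),T2(668,390))):
    print(n,*tri(a,b))
E
```

```text
tab [0.4658 0.1788 0.0852] [array([-0.1,  0. ]), array([ 0. , -0.1])]
ring [0.5332 0.1351 0.0755] [array([-0.3,  0.1]), array([ 0.2, -0.3])]
glassLL [0.508  0.2245 0.0867] [array([-0.2,  0. ]), array([ 0.1, -0.2])]
x [0.5554 0.2234 0.0742] [array([13.8, -3.8]), array([-9.6, 16.3])]
g_lowR [0.475  0.1157 0.0895] [array([-0.4,  0.1]), array([ 0.3, -0.5])]
g_highL [0.5968 0.1936 0.0975] [array([-0.1,  0. ]), array([ 0.1, -0.2])]
g_highR [0.5618 0.0892 0.0987] [array([-0.1,  0. ]), array([ 0.1, -0.1])]
g_lowL [0.508  0.2245 0.0867] [array([-0.2,  0. ]), array([ 0.1, -0.2])]
cap [ 0.5481 -0.2221  0.1623] [array([-0.2,  0.1]), array([ 0.2, -0.2])]
collar [ 0.544  -0.2236  0.0854] [array([-1. ,  0.2]), array([ 0.7, -0.9])]
blk1 [ 0.5481 -0.2043  0.0174] [array([-5.1,  1.1]), array([ 3.7, -4.9])]
blk2 [ 0.5337 -0.2587  0.1029] [array([-8.9,  1.9]), array([ 6.7, -8.4])]
blkfarR [ 0.5461 -0.2417  0.1307] [array([ 5.1, -1.5]), array([-3.5,  5. ])]
```

Request:
move_arm --motion '[{"x": -5, "y": -2.6, "yaw": 2}, {"x": -10, "y": -5.2, "yaw": 4.2}, {"x": -15, "y": -7.8, "yaw": 4.2}, {"x": -20, "y": -10.4, "yaw": 4.2}, {"x": -25, "y": -13, "yaw": 4.2}, {"x": -30, "y": -15.6, "yaw": 4.2}, {"x": -35, "y": -18.3, "yaw": 4.2}, {"x": -39, "y": -20.5, "yaw": 4.2}, {"x": -41, "y": -21.5, "z": 3, "yaw": 4.2}, {"x": -41, "y": -21.5, "z": 7, "yaw": 4.2}, {"x": -41, "y": -21.5, "z": 10, "yaw": 4.2}, {"x": -41, "y": -21.5, "z": 10, "yaw": 4.2}]' --gripper 0.2

```text
invalid input at $.motion[0]: expected keys x, y, z, yaw
```

Request:
move_arm --motion '[{"x": -5, "y": -2.6, "z": 0, "yaw": 2}, {"x": -10, "y": -5.2, "z": 0, "yaw": 4.2}, {"x": -15, "y": -7.8, "z": 0, "yaw": 4.2}, {"x": -20, "y": -10.4, "z": 0, "yaw": 4.2}, {"x": -25, "y": -13, "z": 0, "yaw": 4.2}, {"x": -30, "y": -15.6, "z": 0, "yaw": 4.2}, {"x": -35, "y": -18.3, "z": 0, "yaw": 4.2}, {"x": -39, "y": -20.5, "z": 0, "yaw": 4.2}, {"x": -41, "y": -21.5, "z": 3, "yaw": 4.2}, {"x": -41, "y": -21.5, "z": 7, "yaw": 4.2}, {"x": -41, "y": -21.5, "z": 10, "yaw": 4.2}, {"x": -41, "y": -21.5, "z": 10, "yaw": 4.2}]' --gripper 0.2

```text
clock: 2.2
eef_pos: [0.4642, 0.1781, 0.1291]
tool_rot: [0.157, 0.988, -0.001, -0.003]
ft_force: [0.8, -0.4, -0.1]
grip_width: 0.0513
grasp_force: 0.0
```

Request:
move_arm --motion '[{"x": 0, "y": 0, "z": 2, "yaw": 0}, {"x": 0, "y": 0, "z": 4, "yaw": 0}, {"x": 0, "y": 0, "z": 5, "yaw": 0}, {"x": 0, "y": 0, "z": 5.8, "yaw": 0}, {"x": 0, "y": 0, "z": 5.8, "yaw": 0}]'

```text
clock: 2.82
eef_pos: [0.4662, 0.1791, 0.0735]
tool_rot: [0.156, 0.988, -0.0, 0.0]
ft_force: [0.6, 0.0, 0.3]
grip_width: 0.051
grasp_force: 0.0
```

Run:
```python
from h import *
s=bot.camera("scene");t=bot.camera("top")
def c(im,x,y,w=80,h=60): return cv2.resize(im[y:y+h,x:x+w],(400,300),interpolation=cv2.INTER_CUBIC)
cv2.imwrite("pics/crop2.png",np.hstack([c(s,200,178),c(t,205,225)]))
o=bot.get_obs();print(o["eef_pos"],o["ft_force"])
```

```text
[0.46662853 0.17921848 0.0739442 ] [-0.14826139 -0.1718306  -0.21535806]
```

View pics/crop2.png

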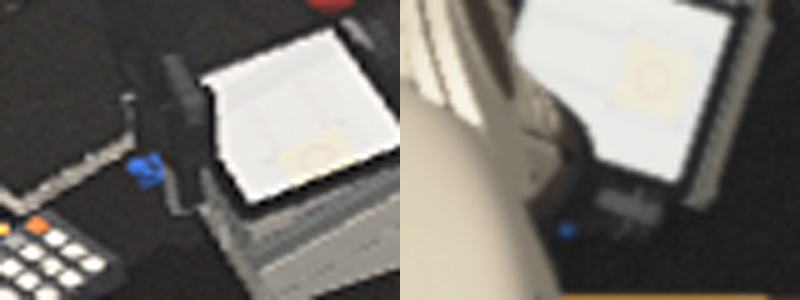

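The view shows the fingers straddling the blue tab, at (150,170) in the left crop. I'll lower 5 mm and close.

Request:
move_arm --motion '[{"x": 0, "y": 0, "z": 0.3, "yaw": 0}, {"x": 0, "y": 0, "z": 0.6, "yaw": 0}]'

```text
clock: 3.18
eef_pos: [0.4664, 0.1791, 0.0675]
tool_rot: [0.156, 0.988, 0.0, 0.0]
ft_force: [0.3, -0.2, -0.4]
grip_width: 0.0515
grasp_force: 0.0
```

Request:
move_arm --motion '[{"x": 0, "y": 0, "z": 0, "yaw": 0}, {"x": 0, "y": 0, "z": 0, "yaw": 0}, {"x": 0, "y": 0, "z": 0, "yaw": 0}, {"x": 0, "y": 0, "z": 0, "yaw": 0}, {"x": 0, "y": 0, "z": 0, "yaw": 0}]' --gripper -1

```text
clock: 3.8
eef_pos: [0.467, 0.1821, 0.0679]
tool_rot: [0.155, 0.988, 0.003, 0.0]
ft_force: [1.4, 7.8, -1.2]
grip_width: 0.0204
grasp_force: 58.8
```

Run:
```python
import numpy as np
a0=np.radians(-6.3)
for d in range(0,116,3):
    a=a0+np.radians(d); print(d,round(-13.5*(np.cos(a0)-np.cos(a)),1),round(-13.5*(np.sin(a)-np.sin(a0)),1),end=" | ")
```

```text
0 -0.0 -0.0 | 3 0.1 -0.7 | 6 0.1 -1.4 | 9 0.1 -2.1 | 12 0.0 -2.8 | 15 -0.1 -3.5 | 18 -0.2 -4.2 | 21 -0.4 -4.9 | 24 -0.6 -5.6 | 27 -0.8 -6.3 | 30 -1.1 -6.9 | 33 -1.4 -7.5 | 36 -1.7 -8.2 | 39 -2.1 -8.8 | 42 -2.5 -9.4 | 45 -2.9 -9.9 | 48 -3.3 -10.5 | 51 -3.8 -11.0 | 54 -4.3 -11.5 | 57 -4.9 -11.9 | 60 -5.4 -12.4 | 63 -6.0 -12.8 | 66 -6.6 -13.1 | 69 -7.2 -13.5 | 72 -7.9 -13.8 | 75 -8.5 -14.1 | 78 -9.2 -14.3 | 81 -9.9 -14.5 | 84 -10.5 -14.7 | 87 -11.2 -14.8 | 90 -11.9 -14.9 | 93 -12.6 -15.0 | 96 -13.3 -15.0 | 99 -14.1 -15.0 | 102 -14.8 -14.9 | 105 -15.5 -14.8 | 108 -16.2 -14.7 | 111 -16.8 -14.5 | 114 -17.5 -14.3 |
```

Request:
move_arm --motion '[{"x": 0.1, "y": 0.2, "z": -0.7, "yaw": 0}, {"x": 0.1, "y": 0.4, "z": -1.4, "yaw": 0}, {"x": 0.1, "y": 0.4, "z": -2.1, "yaw": 0}, {"x": 0, "y": 0.4, "z": -2.8, "yaw": 0}, {"x": -0.1, "y": 0.4, "z": -3.5, "yaw": 0}, {"x": -0.2, "y": 0.4, "z": -4.2, "yaw": 0}, {"x": -0.4, "y": 0.4, "z": -4.9, "yaw": 0}, {"x": -0.6, "y": 0.4, "z": -5.6, "yaw": 0}, {"x": -0.8, "y": 0.4, "z": -6.3, "yaw": 0}, {"x": -1.1, "y": 0.4, "z": -6.9, "yaw": 0}, {"x": -1.4, "y": 0.4, "z": -7.5, "yaw": 0}, {"x": -1.7, "y": 0.4, "z": -8.2, "yaw": 0}, {"x": -2.1, "y": 0.4, "z": -8.8, "yaw": 0}]'

```text
clock: 5.42
eef_pos: [0.4889, 0.1754, 0.1544]
tool_rot: [0.157, 0.988, -0.001, 0.001]
ft_force: [9.0, -0.4, -11.6]
grip_width: 0.0205
grasp_force: 59.3
```

Run:
```python
import numpy as np
a0=np.radians(-3)
for d in range(36,112,3):
    a=np.radians(d); print(d,round(-13.5*(np.cos(a0)-np.cos(a))+2.1,1),round(-13.5*(np.sin(a)-np.sin(a0))+8.8,1),end=" | ")
```

```text
36 -0.5 0.2 | 39 -0.9 -0.4 | 42 -1.3 -0.9 | 45 -1.8 -1.5 | 48 -2.3 -1.9 | 51 -2.9 -2.4 | 54 -3.4 -2.8 | 57 -4.0 -3.2 | 60 -4.6 -3.6 | 63 -5.3 -3.9 | 66 -5.9 -4.2 | 69 -6.5 -4.5 | 72 -7.2 -4.7 | 75 -7.9 -4.9 | 78 -8.6 -5.1 | 81 -9.3 -5.2 | 84 -10.0 -5.3 | 87 -10.7 -5.4 | 90 -11.4 -5.4 | 93 -12.1 -5.4 | 96 -12.8 -5.3 | 99 -13.5 -5.2 | 102 -14.2 -5.1 | 105 -14.9 -4.9 | 108 -15.6 -4.7 | 111 -16.2 -4.5 |
```

Request:
move_arm --motion '[{"x": -0.3, "y": 0, "z": 0.1, "yaw": 0}, {"x": -0.9, "y": 0, "z": -0.4, "yaw": 0}, {"x": -1.3, "y": 0, "z": -0.9, "yaw": 0}, {"x": -1.8, "y": 0, "z": -1.5, "yaw": 0}, {"x": -2.3, "y": 0, "z": -1.9, "yaw": 0}, {"x": -2.9, "y": 0, "z": -2.4, "yaw": 0}, {"x": -3.4, "y": 0, "z": -2.8, "yaw": 0}, {"x": -4.0, "y": 0, "z": -3.2, "yaw": 0}, {"x": -4.6, "y": 0, "z": -3.6, "yaw": 0}, {"x": -5.3, "y": 0, "z": -3.9, "yaw": 0}]'

```text
clock: 6.68
eef_pos: [0.5383, 0.16, 0.1943]
tool_rot: [0.157, 0.988, 0.0, -0.0]
ft_force: [0.1, 4.9, -6.2]
grip_width: 0.0199
grasp_force: 59.0
```

Request:
move_arm --motion '[{"x": -0.6, "y": 0.1, "z": -0.1, "yaw": 0}, {"x": -1.2, "y": 0.1, "z": -0.4, "yaw": 0}, {"x": -1.9, "y": 0.1, "z": -0.6, "yaw": 0}, {"x": -2.6, "y": 0.1, "z": -0.8, "yaw": 0}, {"x": -3.3, "y": 0.1, "z": -1.0, "yaw": 0}, {"x": -4.0, "y": 0.1, "z": -1.1, "yaw": 0}, {"x": -4.7, "y": 0.1, "z": -1.2, "yaw": 0}, {"x": -5.4, "y": 0.1, "z": -1.3, "yaw": 0}, {"x": -6.1, "y": 0.1, "z": -1.3, "yaw": 0}, {"x": -6.8, "y": 0.1, "z": -1.3, "yaw": 0}, {"x": -7.5, "y": 0.1, "z": -1.2, "yaw": 0}, {"x": -8.2, "y": 0.1, "z": -1.1, "yaw": 0}]'

```text
clock: 8.18
eef_pos: [0.6172, 0.1355, 0.2057]
tool_rot: [0.156, 0.988, 0.0, 0.001]
ft_force: [0.7, 0.3, 0.2]
grip_width: 0.0001
grasp_force: 0.0
```

Run:
```python
from h import *
s=bot.camera("scene");t=bot.camera("top")
def c(im,x,y,w=100,h=75): return cv2.resize(im[y:y+h,x:x+w],(400,300),interpolation=cv2.INTER_CUBIC)
cv2.imwrite("pics/crop3.png",np.hstack([c(s,210,145),c(t,205,205)]))
```

```text
(no output)
```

View pics/crop3.png

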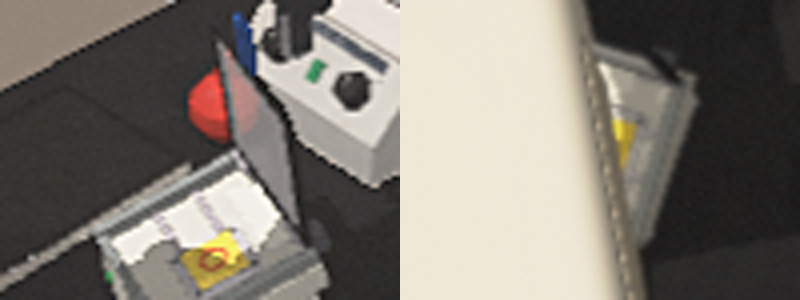

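The cover stands roughly upright with its tab at scene (271,155); the empty gripper is just behind it. I'll work out the angle.

Run:
```python
from h import *
X=np.array([.9511,-.309,0])
for hz in(.095,.100):
  H=np.array([.5935,.1373,hz])
  for a in range(55,111,5):
    r=np.radians(a); print(a,np.round(proj("scene",H+.135*(-np.cos(r)*X+np.sin(r)*np.array([0,0,1]))),0),end=" ")
  print("hinge",proj("scene",H))
for d in bot.cut_out("scene","cover_tab"): print(d["score"],d["centre"],d["mask"].sum())
print(bot.get_obs()["eef_pos"])
```

```text
55 [249. 169.] 60 [252. 166.] 65 [256. 163.] 70 [260. 161.] 75 [263. 159.] 80 [268. 157.] 85 [272. 155.] 90 [276. 154.] 95 [280. 153.] 100 [284. 152.] 105 [288. 152.] 110 [292. 152.] hinge [278.72186777 193.81811978]
55 [249. 168.] 60 [252. 165.] 65 [256. 162.] 70 [259. 159.] 75 [263. 157.] 80 [267. 155.] 85 [272. 153.] 90 [276. 152.] 95 [280. 151.] 100 [284. 150.] 105 [288. 150.] 110 [292. 150.] hinge [278.61952443 192.41343802]
0.66 [175.2, 274.5] 631
0.66 [209.2, 266.2] 2901
[0.61653461 0.13547342 0.20516596]
```

Request:
move_arm --motion '[{"x": 0, "y": 0, "z": -3, "yaw": 0}, {"x": 0, "y": 0, "z": -6.5, "yaw": 0}, {"x": 0, "y": 0, "z": -6.5, "yaw": 0}, {"x": 4, "y": 0, "z": -6.5, "yaw": 0}, {"x": 7.5, "y": 0, "z": -6.5, "yaw": 0}, {"x": 7.5, "y": 0, "z": -5.5, "yaw": 0}, {"x": 7.5, "y": 0, "z": -2, "yaw": 0}, {"x": 7.5, "y": 0, "z": -1, "yaw": 0}, {"x": 6.5, "y": 0, "z": -1, "yaw": 0}, {"x": 5.5, "y": 0, "z": -1, "yaw": 0}, {"x": 4.9, "y": 0, "z": -1, "yaw": 0}, {"x": 4.3, "y": 0, "z": -1, "yaw": 0}, {"x": 3.8, "y": 0, "z": -1, "yaw": 0}, {"x": 3.3, "y": 0, "z": -1, "yaw": 0}, {"x": 2.8, "y": 0, "z": -1, "yaw": 0}, {"x": 2.3, "y": 0, "z": -1, "yaw": 0}, {"x": 1.8, "y": 0, "z": -1, "yaw": 0}, {"x": 1.4, "y": 0, "z": -1, "yaw": 0}]'

```text
clock: 10.58
eef_pos: [0.6029, 0.1396, 0.2151]
tool_rot: [0.156, 0.988, -0.0, -0.0]
ft_force: [-1.6, -1.3, -0.0]
grip_width: -0.0002
grasp_force: 0.4
```

Run:
```python
from h import *
s=bot.camera("scene")
o=bot.get_obs();print(o["eef_pos"],o["ft_force"])
cv2.imwrite("pics/crop4.png",cv2.resize(s[140:230,210:330],(800,600),interpolation=cv2.INTER_CUBIC))
```

```text
[0.60336289 0.13951689 0.21507152] [-0.49882777  0.76059228 -0.71357499]
```

View pics/crop4.png

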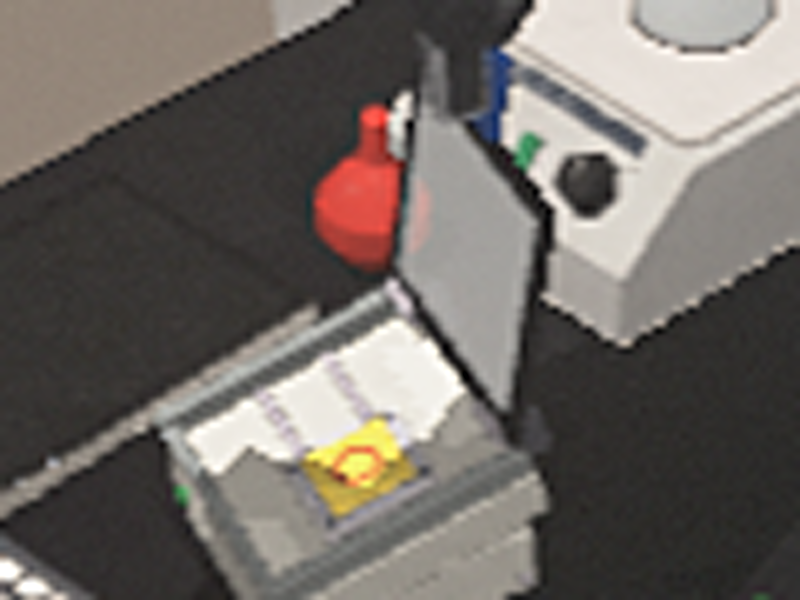

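The cover follows the push: tab now at scene (284.5,152), about 100° against 105° at the stop. The ring shows clearly at (264,209.8). Pushing on in small steps.

Request:
move_arm --motion '[{"x": -0.3, "y": 0, "z": 0, "yaw": 0}, {"x": -0.6, "y": 0, "z": 0, "yaw": 0}, {"x": -0.9, "y": 0, "z": 0, "yaw": 0}, {"x": -0.9, "y": 0, "z": 0, "yaw": 0}]'

```text
clock: 11.12
eef_pos: [0.6113, 0.1371, 0.2153]
tool_rot: [0.156, 0.988, 0.0, -0.0]
ft_force: [-1.2, -0.2, 0.0]
grip_width: -0.0001
grasp_force: 0.7
```

Request:
move_arm --motion '[{"x": -0.3, "y": 0, "z": 0, "yaw": 0}, {"x": -0.6, "y": 0, "z": 0, "yaw": 0}, {"x": -0.6, "y": 0, "z": 0, "yaw": 0}]'

```text
clock: 11.5
eef_pos: [0.612, 0.1369, 0.2152]
tool_rot: [0.155, 0.988, 0.001, -0.005]
ft_force: [-14.7, 3.4, 5.6]
grip_width: 0.0001
grasp_force: 7.9
```

Force has risen to about 15 N, so the cover is on its stop. I'll back off and go to the probe.

Request:
move_arm --motion '[{"x": 3, "y": 0, "z": 0, "yaw": 0}, {"x": 7, "y": 0, "z": 0, "yaw": 0}, {"x": 7, "y": -5, "z": -0.5, "yaw": 0}, {"x": 5, "y": -10, "z": -1, "yaw": 0}, {"x": 3, "y": -15, "z": -1, "yaw": 0}, {"x": 0, "y": -20, "z": -1, "yaw": 0}, {"x": -2, "y": -25, "z": -1, "yaw": 0}, {"x": -4, "y": -30, "z": -1, "yaw": 0}, {"x": -4.3, "y": -34, "z": -1, "yaw": 0}, {"x": -4.3, "y": -36.3, "z": -1, "yaw": 0}, {"x": -4.3, "y": -36.3, "z": -1, "yaw": 0}]'

```text
clock: 12.88
eef_pos: [0.5456, -0.2254, 0.2255]
tool_rot: [0.158, 0.987, -0.0, 0.001]
ft_force: [-0.1, 0.4, 0.3]
grip_width: -0.0001
grasp_force: 0.0
```

Request:
move_arm --motion '[{"x": 0, "y": 0, "z": 0, "yaw": 0}, {"x": 0, "y": 0, "z": 0, "yaw": 0}, {"x": 0, "y": 0, "z": 0, "yaw": 0}, {"x": 0, "y": 0, "z": 0, "yaw": 0}]' --gripper 0.5

```text
clock: 13.38
eef_pos: [0.546, -0.2226, 0.2254]
tool_rot: [0.156, 0.988, -0.0, 0.0]
ft_force: [0.3, 0.2, 0.5]
grip_width: 0.0644
grasp_force: 0.0
```

Run:
```python
from h import *
s=bot.camera("scene");t=bot.camera("top")
o=bot.get_obs();print(o["eef_pos"],o["ft_force"],o["grip_width"],o["clock"])
def c(im,x,y,w=80,h=60): return cv2.resize(im[y:y+h,x:x+w],(400,300),interpolation=cv2.INTER_CUBIC)
cv2.imwrite("pics/crop5.png",np.vstack([np.hstack([c(s,325,225),c(t,345,210)]),np.hstack([c(s,230,150),c(t,215,205)])]))
```

```text
[ 0.54588786 -0.22290279  0.22534185] [ 0.21995348 -0.48052291 -0.27773476] 0.06412852759692647 13.475
```

View pics/crop5.png

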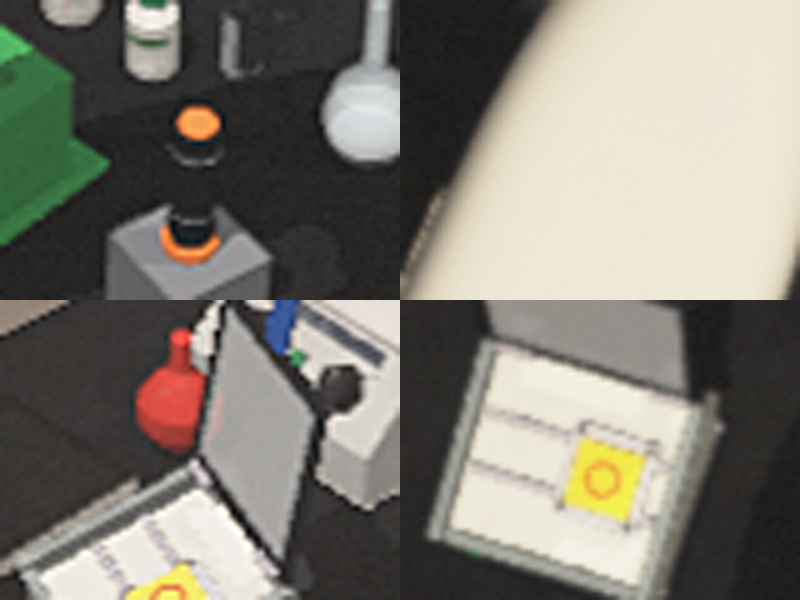

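The cover stays open on its stop, the tab is at scene (285,155), and the ring is at top (255.4,241). The probe stands free under the gripper, so I'll descend and grip.

Request:
move_arm --motion '[{"x": 0, "y": 0, "z": 4, "yaw": 0}, {"x": 0, "y": 0, "z": 8, "yaw": 0}, {"x": 0, "y": 0, "z": 11, "yaw": 0}, {"x": 0, "y": 0, "z": 12, "yaw": 0}, {"x": 0, "y": 0, "z": 12, "yaw": 0}, {"x": 0, "y": 0, "z": 12, "yaw": 0}]'

```text
clock: 14.22
eef_pos: [0.5469, -0.2237, 0.107]
tool_rot: [0.156, 0.988, -0.0, 0.001]
ft_force: [-0.6, 0.6, 0.3]
grip_width: 0.0642
grasp_force: 0.0
```

Request:
move_arm --motion '[{"x": 0, "y": 0, "z": 0, "yaw": 0}, {"x": 0, "y": 0, "z": 0, "yaw": 0}, {"x": 0, "y": 0, "z": 0, "yaw": 0}, {"x": 0, "y": 0, "z": 0, "yaw": 0}, {"x": 0, "y": 0, "z": 0, "yaw": 0}]' --gripper -1

```text
clock: 14.85
eef_pos: [0.5466, -0.2225, 0.1061]
tool_rot: [0.156, 0.988, 0.001, 0.001]
ft_force: [1.6, 5.6, 5.4]
grip_width: 0.0229
grasp_force: 57.8
```

Run:
```python
from h import *
def ring(c,im,x,y,w,h):
    hsv=cv2.cvtColor(im[y:y+h,x:x+w],cv2.COLOR_BGR2HSV).astype(int)
    m=(hsv[...,1]>110)&(hsv[...,2]>100)
    red=m&((hsv[...,0]<18)|(hsv[...,0]>170)); yel=m&(hsv[...,0]>=8)&(hsv[...,0]<40)
    f=lambda k:(np.argwhere(k).mean(0)[::-1]+[x,y],k.sum())
    return f(red),f(yel)
s=cv2.imread("pics/scene0.png")
s=bot.camera("scene");t=bot.camera("top")
a=ring("scene",s,245,192,40,35);b=ring("top",t,238,225,36,32)
print(a,b)
for k in(0,1): print(tri(a[k][0],b[k][0]))
o=bot.get_obs();print(o["eef_pos"],o["ft_force"],o["grip_width"],o["clock"])
```

```text
((array([262.86666667, 209.26666667]), np.int64(15)), (array([263.2238806 , 209.65671642]), np.int64(134))) ((array([nan, nan]), np.int64(0)), (array([255.45142857, 240.37714286]), np.int64(175)))
(array([nan, nan, nan]), [array([nan, nan]), array([nan, nan])])
(array([0.53457179, 0.13649336, 0.07308395]), [array([-0.,  0.]), array([ 0., -0.])])
[ 0.54657821 -0.22252636  0.10610107] [0.33009603 5.20172641 5.38861965] 0.022505350472497635 14.95<stdin>:6: RuntimeWarning: Mean of empty slice.
  ret = um.true_divide(
```

The grip is solid on the handle. I'll lift the probe about 55 mm so only the tip remains in the hole. Then I'll pull the handle toward tool +x against the hole's rim, so the probe turns in the pads to the tile's slope.

Request:
move_arm --motion '[{"x": 0, "y": 0.1, "z": -1, "yaw": 0}, {"x": 0, "y": 0.2, "z": -2.5, "yaw": 0}, {"x": 0, "y": 0.2, "z": -4, "yaw": 0}, {"x": 0, "y": 0.2, "z": -5.2, "yaw": 0}, {"x": 0, "y": 0.2, "z": -5.5, "yaw": 0}, {"x": 0, "y": 0.2, "z": -5.5, "yaw": 0}]'

```text
clock: 15.7
eef_pos: [0.5462, -0.2216, 0.1605]
tool_rot: [0.157, 0.988, -0.0, 0.0]
ft_force: [-0.9, 0.3, -0.7]
grip_width: 0.0231
grasp_force: 57.7
```

Request:
move_arm --motion '[{"x": 0.3, "y": 0, "z": 0, "yaw": 0}, {"x": 0.6, "y": 0, "z": 0, "yaw": 0}, {"x": 0.9, "y": 0, "z": 0, "yaw": 0}, {"x": 1.2, "y": 0, "z": 0, "yaw": 0}, {"x": 1.5, "y": 0, "z": 0, "yaw": 0}, {"x": 1.5, "y": 0, "z": 0, "yaw": 0}]'

```text
clock: 16.45
eef_pos: [0.532, -0.2164, 0.1606]
tool_rot: [0.156, 0.988, 0.0, 0.0]
ft_force: [4.0, -0.3, -0.8]
grip_width: 0.0225
grasp_force: 59.0
```

Request:
move_arm --motion '[{"x": 0.3, "y": 0, "z": 0, "yaw": 0}, {"x": 0.6, "y": 0, "z": 0, "yaw": 0}, {"x": 0.9, "y": 0, "z": 0, "yaw": 0}, {"x": 1.2, "y": 0, "z": 0, "yaw": 0}, {"x": 1.5, "y": 0, "z": 0, "yaw": 0}, {"x": 1.7, "y": 0, "z": 0, "yaw": 0}, {"x": 1.7, "y": 0, "z": 0, "yaw": 0}]'

```text
clock: 17.32
eef_pos: [0.5161, -0.2115, 0.1606]
tool_rot: [0.156, 0.988, -0.0, 0.0]
ft_force: [3.0, -0.4, 0.3]
grip_width: 0.0229
grasp_force: 59.6
```

Run:
```python
from h import *
s=bot.camera("scene");t=bot.camera("top")
o=bot.get_obs();print(o["eef_pos"],o["ft_force"],o["grip_width"],o["clock"])
def c(im,x,y,w=80,h=60): return cv2.resize(im[y:y+h,x:x+w],(400,300),interpolation=cv2.INTER_CUBIC)
cv2.imwrite("pics/crop6.png",np.hstack([c(s,320,220),c(s,335,235,40,30)]))
```

```text
[ 0.51607548 -0.21155778  0.1605523 ] [ 4.02188041 -0.9709051   0.91939988] 0.022537835983934624 17.425
```

View pics/crop6.png

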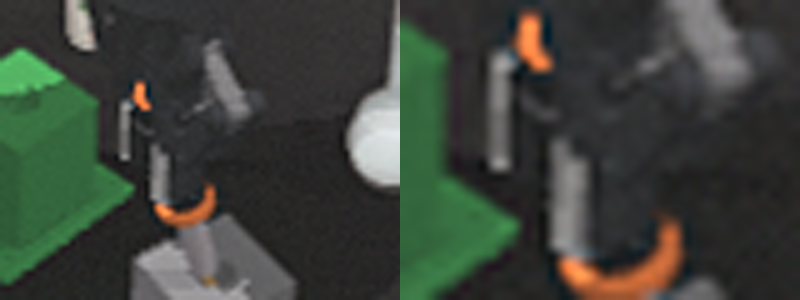

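The probe visibly leans the right way, handle toward the robot. I'll lift it clear and measure the tilt.

Request:
move_arm --motion '[{"x": 0, "y": 0, "z": -2, "yaw": 0}, {"x": 0, "y": 0, "z": -4.5, "yaw": 0}, {"x": 0, "y": 0, "z": -7, "yaw": 0}, {"x": 0, "y": 0, "z": -9, "yaw": 0}, {"x": 0, "y": 0, "z": -9, "yaw": 0}, {"x": 0, "y": 0, "z": -9, "yaw": 0}]'

```text
clock: 18.18
eef_pos: [0.5143, -0.2112, 0.2486]
tool_rot: [0.157, 0.988, 0.0, -0.002]
ft_force: [0.3, -0.4, -0.4]
grip_width: 0.0225
grasp_force: 59.4
```

Run:
```python
from h import *
s=bot.camera("scene");t=bot.camera("top")
o=bot.get_obs();print(o["eef_pos"],o["ft_force"],o["grip_width"],o["clock"])
Rm=R.from_quat(o["tool_rot"]).as_matrix(); G=o["eef_pos"]-.019*Rm[:,2]
for th in range(6,26,3):
    r=np.radians(th); ax=np.sin(r)*Rm[:,0]-np.cos(r)*Rm[:,2]
    print(th,*[np.round(proj("scene",G+d*ax),1) for d in(-.117,-.105,-.047,-.039,.038)],np.round(proj("top",G-.117*ax)))
g=proj("scene",G).astype(int);print(g)
x,y=g[0]-40,g[1]-20
def c(im,x,y,w=80,h=120): return cv2.resize(im[y:y+h,x:x+w],(400,600),interpolation=cv2.INTER_CUBIC)
cv2.imwrite("pics/crop7.png",c(s,x,y)); print(x,y)
```

```text
[ 0.51462578 -0.21114284  0.24854604] [-0.70636852 -0.13399021 -1.83288104] 0.022749745136096528 18.275
6 [355.3 256.4] [355. 253.] [353.7 235.5] [353.5 233. ] [351.6 207.7] [386. 239.]
9 [357.6 255.4] [357.1 252. ] [354.7 235.1] [354.3 232.7] [350.8 208.1] [387. 237.]
12 [359.9 254.2] [359.2 251. ] [355.6 234.6] [355.1 232.3] [350.  208.5] [387. 235.]
15 [362.1 253. ] [361.2 249.8] [356.6 234.1] [355.9 231.8] [349.2 208.9] [388. 232.]
18 [364.4 251.6] [363.2 248.6] [357.5 233.5] [356.7 231.4] [348.4 209.4] [389. 230.]
21 [366.6 250.2] [365.2 247.4] [358.4 233. ] [357.5 230.9] [347.6 209.9] [389. 228.]
24 [368.8 248.8] [367.2 246.1] [359.4 232.3] [358.2 230.4] [346.8 210.4] [390. 226.]
[352 220]
312 200
```

View pics/crop7.png

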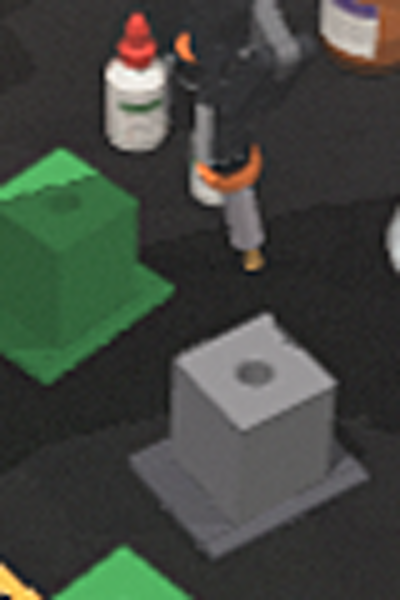

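The tip is at scene (362.6,253.6), which fits a 15–16° tilt about the tool's y axis, as wanted. Moving to hover 25 mm off the spot along its normal.

Request:
move_arm --motion '[{"x": 1.5, "y": 4, "z": 0, "yaw": 0}, {"x": 3, "y": 8, "z": 0, "yaw": 0}, {"x": 4.8, "y": 13, "z": 0, "yaw": 0}, {"x": 6.6, "y": 18, "z": 0, "yaw": 0}, {"x": 8.5, "y": 23, "z": 0, "yaw": 0}, {"x": 10.3, "y": 28, "z": 0, "yaw": 0}, {"x": 11.7, "y": 32, "z": 0, "yaw": 0}, {"x": 12.4, "y": 33.7, "z": 1, "yaw": 0}, {"x": 12.4, "y": 33.7, "z": 3, "yaw": 0}, {"x": 12.4, "y": 33.7, "z": 5, "yaw": 0}, {"x": 12.4, "y": 33.7, "z": 6.3, "yaw": 0}, {"x": 12.4, "y": 33.7, "z": 6.3, "yaw": 0}, {"x": 12.4, "y": 33.7, "z": 6.3, "yaw": 0}]'

```text
clock: 19.9
eef_pos: [0.5025, 0.1471, 0.1878]
tool_rot: [0.157, 0.988, 0.0, 0.0]
ft_force: [0.4, -0.4, -0.2]
grip_width: 0.0225
grasp_force: 59.6
```

```bash
cat >> h.py <<'E'
def chk(tag,N=6):
    F=[]
    for i in range(N):
        s=bot.camera("scene"); F.append(bot.get_obs()["ft_force"])
    t=bot.camera("top"); o=bot.get_obs()
    Rm=R.from_quat(o["tool_rot"]).as_matrix(); G=o["eef_pos"]-.019*Rm[:,2]
    F=np.mean(F,0); r=np.radians(15.4); ax=np.sin(r)*Rm[:,0]-np.cos(r)*Rm[:,2]
    tip=G-.117*ax; S=np.array([.5346,.1365,.073]); e=tip-S
    print("F",np.round(F,2),"axial",round(F@ax,2),"toolx",round(F@Rm[:,0],2),"tooly",round(F@Rm[:,1],2),"t",o["clock"])
    print("eef",np.round(o["eef_pos"],4),"tip",np.round(tip,4),"along",round(e@ax*1e3,1),"y mm",round(e@Rm[:,1]*1e3,1),"inplane x mm",round(e@np.cross(Rm[:,1],ax)*1e3,1),proj("scene",tip),proj("scene",S))
    g=proj("scene",tip).astype(int); x,y=g[0]-25,g[1]-25
    a=cv2.resize(s[y:y+60,x:x+50],(500,600),interpolation=cv2.INTER_CUBIC); g=proj("top",S).astype(int)
    b=cv2.resize(t[g[1]-30:g[1]+30,g[0]-15:g[0]+15],(300,600),interpolation=cv2.INTER_CUBIC)
    cv2.imwrite(f"pics/{tag}.png",np.hstack([a,b])); print("crop",x,y,g-[15,30])
E
python3 -c "from h import *; chk('hover')"
```

```text
F [ 0.1   0.06 -1.31] axial -1.29 toolx -0.08 tooly 0.09 t 20.25
eef [0.5023 0.1474 0.1877] tip [0.532  0.1378 0.0939] along 21.0 y mm 0.5 inplane x mm 2.8 [261.56978075 204.0592738 ] [263.21082393 209.67808208]
crop 236 179 [240 210]
```

View pics/hover.png

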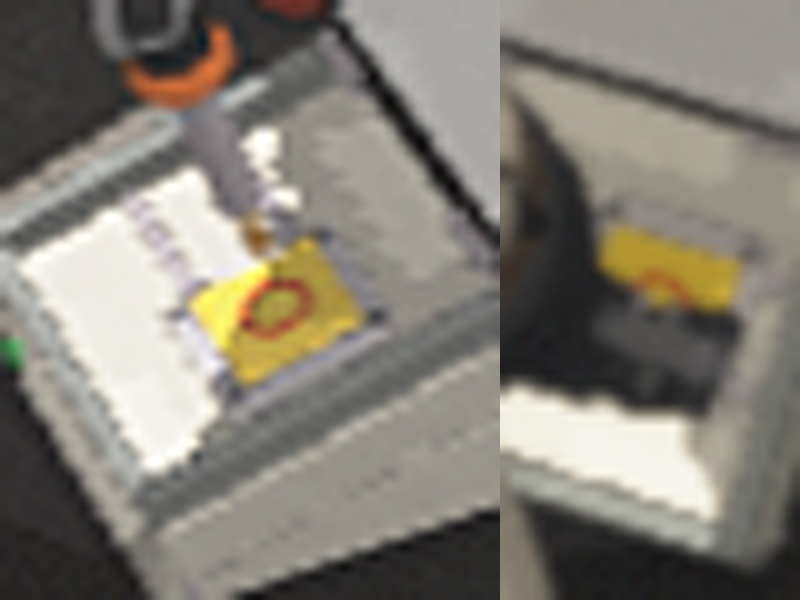

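The tip is at scene (261.8,203.7), 21 mm above the ring at (263.9,209.7), within 3 mm laterally of the predicted line. I'll approach along the normal with a small lateral correction.

Request:
move_arm --motion '[{"x": 0.25, "y": -0.1, "z": 0, "yaw": 0}, {"x": 0.2, "y": -0.1, "z": 0.3, "yaw": 0}, {"x": 0.1, "y": -0.1, "z": 0.7, "yaw": 0}, {"x": 0, "y": -0.1, "z": 1.0, "yaw": 0}, {"x": -0.1, "y": -0.1, "z": 1.4, "yaw": 0}, {"x": -0.15, "y": -0.1, "z": 1.6, "yaw": 0}, {"x": -0.2, "y": -0.1, "z": 1.8, "yaw": 0}, {"x": -0.25, "y": -0.1, "z": 2.0, "yaw": 0}, {"x": -0.25, "y": -0.1, "z": 2.0, "yaw": 0}, {"x": -0.25, "y": -0.1, "z": 2.0, "yaw": 0}]'

```text
clock: 21.5
eef_pos: [0.5042, 0.1456, 0.1674]
tool_rot: [0.156, 0.988, 0.0, 0.0]
ft_force: [-0.3, 0.4, -0.9]
grip_width: 0.0231
grasp_force: 59.6
```

```bash
python3 -c "from h import *; chk('near',10)"
```

```text
F [-0.16  0.17 -1.11] axial -1.01 toolx 0.21 tooly 0.11 t 22.05
eef [0.5042 0.1456 0.1673] tip [0.5337 0.136  0.0735] along 0.7 y mm -0.7 inplane x mm -0.5 [263.07357091 209.76066983] [263.21082393 209.67808208]
crop 238 184 [240 210]
```

Request:
move_arm --motion '[{"x": -0.05, "y": 0, "z": 0.15, "yaw": 0}, {"x": -0.08, "y": 0, "z": 0.3, "yaw": 0}, {"x": -0.08, "y": 0, "z": 0.3, "yaw": 0}]'

```text
clock: 22.42
eef_pos: [0.505, 0.1454, 0.1644]
tool_rot: [0.156, 0.988, 0.0, 0.0]
ft_force: [-0.4, 0.2, 0.8]
grip_width: 0.0224
grasp_force: 59.6
```

```bash
python3 -c "from h import *; chk('near2',10)"
```

```text
F [-0.24  0.06  0.31] axial 0.36 toolx 0.24 tooly -0.01 t 22.975
eef [0.505  0.1454 0.1643] tip [0.5346 0.1358 0.0705] along -2.4 y mm -0.7 inplane x mm -0.5 [263.42592986 210.47869519] [263.21082393 209.67808208]
crop 238 185 [240 210]
```

View pics/near2.png

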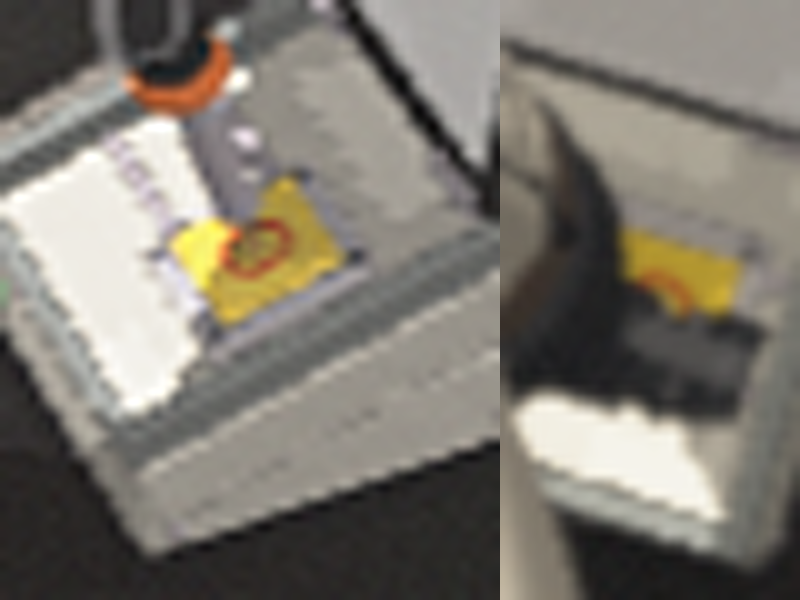

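The tip is inside the ring, at about (255,246) in the left crop against a ring centre of (259,248). The axial force is about 1.5 N over free, roughly 2 mm of travel. Pressing 3.8 mm further.

Request:
move_arm --motion '[{"x": -0.03, "y": 0, "z": 0.12, "yaw": 0}, {"x": -0.06, "y": 0, "z": 0.24, "yaw": 0}, {"x": -0.1, "y": 0, "z": 0.37, "yaw": 0}, {"x": -0.1, "y": 0, "z": 0.37, "yaw": 0}]'

```text
clock: 23.48
eef_pos: [0.5059, 0.1451, 0.1605]
tool_rot: [0.156, 0.988, 0.0, -0.0]
ft_force: [-0.5, 0.2, 0.9]
grip_width: 0.0231
grasp_force: 59.6
```

```bash
python3 -c "from h import *; chk('near3',16)"
```

```text
F [-0.43  0.58  1.27] axial 1.38 toolx 0.59 tooly 0.42 t 24.325
eef [0.5059 0.1451 0.1606] tip [0.5355 0.1355 0.0668] along -6.3 y mm -0.7 inplane x mm -0.6 [263.85496256 211.41050884] [263.21082393 209.67808208]
crop 238 186 [240 210]
```

View pics/near3.png

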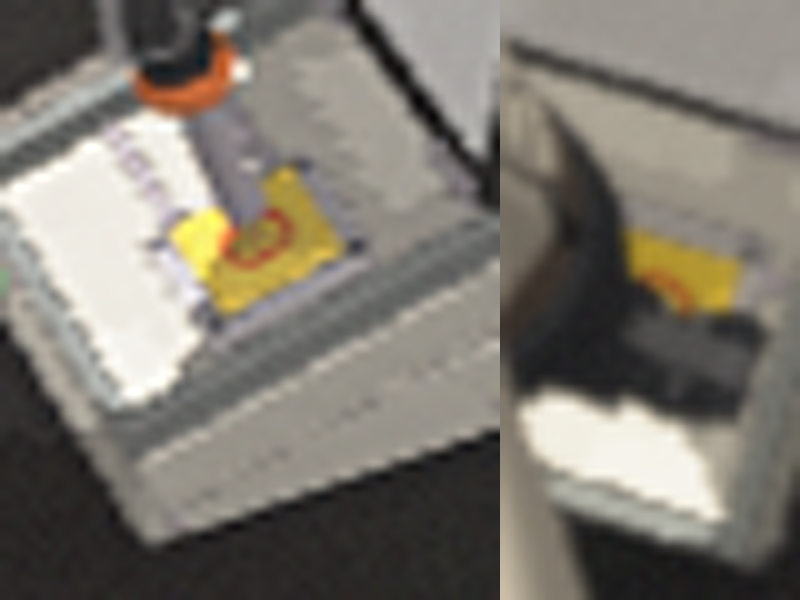

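The tip sits inside the red ring at about scene (263.4,210), with the ring centre at (264,210). The net axial force is about 2.5 N, which is half travel, and the cover is open. Handing in.

```bash
python3 -c "from workcell import bot; print(bot.job_done())"
```

```text
the job is handed in; nothing more can be done
None
```

The job is handed in, with no verdict shown: the cover rests back on its stop, and the gripped probe sits in the red ring about 1 mm off centre, tilted about 15° to match the tile and pressed to about half its spring travel (about 2.5 N); the tab slipped from the pads near the end of the swing, so I pushed the cover the last stretch by its tab, touching the stop at about 15 N.

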